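# Prise open the whetstone case

### The arm

A 6-joint arm with a two-finger parallel gripper is mounted at the origin on the work surface. World frame = base frame: x ahead of the robot, y to its left, z up, the work surface at z = 0. Lengths are in mm, angles in rad, forces in N, time in s.
With the tool pointing down it reaches from about 300 to 775 mm from the base axis. Payload 14.6 kg.
Tool frame: the origin (TCP) lies midway between the tips of the shut fingers; the grasp point (between the pads) lies 19 mm behind it; z points along the fingers, y is the line along which they close (so a half turn about z gives the same grasp; the last joint's range is limited). The gripper opens to 85 mm and grips with 20 to 120 N. Pads are 22 mm wide; open, the fingers measure 114 mm over their backs; the gripper's body (76 mm by 85 mm) begins 54 mm behind the grasp point. The pads swing forward as they close: fully open they stand 13 mm farther back than shut.
Start: joints at [-1.266, 0.3, 1.521, -0, 1.321, -0.067], TCP at [199.804, -512.414, 231.281] pointing down, gripper open.
Joint ranges: [-3.03, 3.03], [-0.79, 2.21], [0.23, 2.52], [-1.04, 4.18], [0, 3.07], [-2.55, 2.55]. Speed limits (rad/s): [2.22, 2.22, 2.57, 3.14, 3.14, 3.14].

### API

Orientations are given as a 3x3 rotation matrix whose columns are the frame's x, y, z axes.
In Python, from rig import ctrl gives the robot as it stands. Calls block until the motion is done:
- ctrl.goto(position, orientation): joint-space move of the TCP to a pose.
- ctrl.line_to(position, frame=None, velocity=150): straight line of the TCP; frame=None keeps the orientation; velocity is the mean speed in mm/s.
- ctrl.move_j(angles): joint-space move.
- ctrl.grip(opening, strength=None): finger opening in mm; strength is the grip in N (None keeps the last); returns when the fingers have stopped.
- ctrl.wait(seconds).
- ctrl.ik(position, orientation): joint angles nearest the present ones, or None.
- ctrl.get_state(): the state.
- ctrl.grab_frame(name): name is "scene" or "top" or "wrist"; returns a dict with "color" (400x640x3 uint8, blue, green, red), "z_map" (400x640 float32, mm along the optical axis (not along the pixel's ray), 0 where there is no reading), "camera_matrix" (3x3 intrinsics, pixels), "view" (4x4, takes a point from world to camera coordinates). Camera axes: x right, y up, looking along -z (the intrinsics and any distortion apply to the point x, -y, -z); pixel columns grow to the right and rows downward; lengths in mm; the calibration is good to about 2 mm. A picture is of the moment at which its call begins.
A pose or a line that the arm cannot do raises ctrl.PlanningError and nothing moves.
- ctrl.sign_off(): hands the job in; it is judged then, once.
Trained networks look in a picture, given as the dict that the camera call returned (one of the last four; its "shot" number tells which), for a name from the list of things; names that differ only in an ending like _2 or _b are one class to them, and where a whole thing is asked for, a point or a joint stands for the part that bears it (a point fixed in the world has none). Each returns a list of dicts, best first, with "score" (0 to 1); they miss things now and then, are a little off and sometimes report something else, mostly with a low value. They report only what shows in the picture. A call takes as long as a camera call.
- ctrl.cut_out(picture, name): "region" (400x640 bool, what is visible of it).
- ctrl.pinpoint(picture, name): "at" ([x, y, z] in mm, in world coordinates, good to about 4 mm: a listed point, or the origin of a listed thing).
The state is a dict: "t": time; "joint_pos": joint angles; "joint_velocities": joint speeds; "joint_torque": joint torques, N m; "tool_pos": TCP position; "tcp_rot": TCP orientation; "force": force on the tool from outside, world axes, zero at the start; "wrist_torque": the same for the moment, N m; "finger_gap": finger opening in mm; "grip_force": force on a finger pad.
Only numpy, scipy, OpenCV 4.12 (cv2) and the standard library are available. Lean on these libraries where they do the work, as an engineer would, in place of code of your own. Each camera call takes 0.05 s, during which the arm holds its last target. There are 200 camera calls.

### The job

Take the pry bar out of its rest by its steel blade, lay it down flat on the bench, and take it again by its handle. Prise the closed lid of the wooden case up with the blade in the notch under the lid's front edge (the bar must start the lid, not the fingers), and swing the lid open until it stands nearly upright. Then set the bar down flat on the bench again, without dropping it, leaving the case open and the plane, the mallet and the glue bottle where they are.

Things in the scene. Friction and masses are not known exactly. Their poses are not given: they have to be found in the camera images.
- case: Fixed dark-wood whetstone case, 150 (x) x 220 (y) x 100 mm high without lid, walls 12 mm; origin at the centre of its underside, x from its front (brass plate, robot side) to its hinged back. The middle 100 mm of the front wall is cut down to 86 mm above the bench: a slot 14 mm high under the closed lid's front edge, which is flush with the front face. Whetstones inside stay below 45 mm.
- lid (a joint): Hinge angle of the case's lid (a 150 x 220 x 12 mm wooden board, 0.25 kg, no handle; a pale 100 mm strip inlaid in its top marks the front edge above the notch), rad: 0 closed, growing as the front edge rises, stop at 1.8. The hinge is stiff: the lid stays where it is left; lifting it at the front edge takes about 3.5 N. It may start a little ajar (up to 0.03).
- lid_hinge (a point): Point on the lid's hinge line: middle of the back edge of the lid's underside, 100 mm above the bench, 75 mm behind the case's centre. The hinge line runs along the case's y axis.
- lid_edge (a point): Middle of the front edge of the lid's underside, 150 mm from the hinge line; moves with the lid.
- rest: Fixed plywood tool rest, x from -121 to 0 mm, 90 mm wide, 60 mm high; origin on the bench under its +x end's middle. A groove along x, 32 mm wide, 30 mm deep, open on top and at the +x end, holds the bar's handle with 4 mm beside it, too tight for fingers; the blade stands out freely 70 mm beyond the +x end, its mid-plane 44 mm above the bench.
- pry_bar: Loose flat pry bar, 180 mm, 0.15-0.25 kg: orange handle 100 x 24 x 26 mm (x, y, z), then a steel blade 80 mm long, 32 wide, 4 thick (last 10 mm 2.5 thick), its mid-plane 14 mm above the handle's underside. Origin at the centre of the handle's underside, x to the blade's tip, z up as it lies. Centre of mass about 25 mm ahead of the origin. Starts in the rest, tip away from the robot.
- bar_tip (a point): Middle of the blade's front edge, 130 mm ahead of the handle's middle, 14 mm above the handle's underside.
- bar_blade (a point): Point in the middle of the blade's thickness, 25 mm behind the tip: where the blade can be gripped, across its 32 mm width, while it lies in the rest.
- bar_handle (a point): Centre of the bar's handle (gripped across its 24 mm width), 13 mm above its underside.
- plane: Bystander: wooden hand plane 160 x 55 mm, about 75 mm high; origin at the centre of its underside.
- mallet: Bystander: wooden mallet lying flat, 210 mm long, head 60 x 110 x 60 mm; origin on the bench under it.
- glue: Bystander: white glue bottle with orange cap, 56 mm wide, 150 mm high; origin at the centre of its underside.

How it is judged (in metres and radians):
On the way, in this order (a step that is already met when the one before it is completed fails the run):
1. the bar lies flat on the bench, let go, before the lid has been opened (height (world z) of bar_handle below 0.022 m and angle between bar_handle's own x axis and vertical between 1.42 and 1.72 rad and contact force between the fingers and pry_bar below 0.1 N and linear speed of pry_bar below 0.03 m/s and value of joint lid below 0.1 rad), for 0.2 s.
2. the bar, not the fingers, prises the lid up (lid between 0.1 and 0.7 rad, touched by the bar alone) (value of joint lid between 0.1 and 0.7 rad and contact force between pry_bar and lid above 0.3 N and contact force between the fingers and lid below 0.5 N), for 0.1 s.
At the end, for the whole second after the job is handed in: The lid stands open by more than 1.1 rad and at rest; the bar lies on the bench (handle's centre under 22 mm high, its length level within 0.15 rad), let go and at rest (value of joint lid above 1.1 rad and velocity of joint lid below 0.05 rad/s and height (world z) of bar_handle below 0.022 m and angle between bar_handle's own x axis and vertical between 1.42 and 1.72 rad and linear speed of pry_bar below 0.03 m/s and contact force between the fingers and pry_bar below 0.1 N); the robot touches nothing.
It fails at once if the fingers push the lid by more than 2 N while it is still closed (under 0.1 rad) (value of joint lid below 0.1 rad and contact force between the fingers and lid above 2 N).
It fails at once if the bar is dropped or thrown (faster than 1.3 m/s) (linear speed of pry_bar above 1.3 m/s).
It fails at once if a bystander is moved by more than 30 mm (distance of any of plane, mallet, glue from where it was at the start of the episode above 0.03 m).
It also fails if it takes over 72 s, if anything falls off the work surface, if the arm or the gripper's body presses on something with over 40 N, if the wrist force passes 120 N, or if a joint passes its speed limit or range.

## Working session

There is one attempt and no reset: what is moved stays moved. The work goes in short steps, each a Python script; the robot and the scene stay as the last script left them, time stands still between calls to the robot, and variables do not carry over. Pictures are saved under pics/ and viewed, at most 10 in all, crops included, and the job is handed in when it is done.

```bash
ls; mkdir -p pics; python3 - <<'E'
from rig import ctrl
import cv2,numpy as np
s=ctrl.get_state();print(s['t'])
for n in ['scene','top']:
    p=ctrl.grab_frame(n); cv2.imwrite(f'pics/{n}0.png',p['color'])
    print(n,np.round(p['view'],3).tolist())
    for k in ['case','lid_hinge','lid_edge','rest','pry_bar','bar_tip','bar_blade','bar_handle','plane','mallet','glue']:
        r=ctrl.pinpoint(p,k)
        print(k,[(np.round(q['at'],1).tolist(),round(q['score'],2)) for q in r[:2]])
print(ctrl.get_state()['t'])
E
```

```text
pics
0.0
scene [[0.703, 0.711, -0.014, -444.223], [-0.492, 0.501, 0.712, 238.807], [0.513, -0.494, 0.702, -1519.64], [0.0, 0.0, 0.0, 1.0]]
case [([555.4, -212.2, -2.5], 0.69)]
lid_hinge []
lid_edge [([482.5, -191.0, 103.3], 0.78)]
rest [([597.7, 210.6, 1.1], 0.59)]
pry_bar [([538.1, 204.4, 32.2], 0.85)]
bar_tip []
bar_blade [([482.6, -192.1, 101.9], 0.56), ([638.1, 209.7, 43.8], 0.52)]
bar_handle [([593.1, 207.3, 3.4], 0.7), ([539.3, 207.5, 44.0], 0.56)]
plane [([570.8, -502.4, -0.2], 0.92), ([485.8, -190.2, 101.7], 0.64)]
mallet [([500.3, 471.3, -1.1], 0.73)]
glue [([785.8, 29.3, -0.3], 0.62)]
top [[0.021, -1.0, 0.006, -14.156], [0.999, 0.021, 0.038, -625.311], [-0.038, 0.006, 0.999, -1543.587], [0.0, 0.0, 0.0, 1.0]]
case [([560.1, -214.7, -1.3], 0.87)]
lid_hinge [([628.8, -230.8, 99.5], 0.87)]
lid_edge [([486.0, -193.0, 105.3], 0.72)]
rest []
pry_bar [([535.1, 205.2, 26.7], 0.69), ([594.5, 212.4, -2.5], 0.67)]
bar_tip [([663.6, 214.2, 48.8], 0.85)]
bar_blade [([642.3, 213.2, 47.4], 0.78)]
bar_handle [([536.5, 206.8, 42.9], 0.83), ([628.7, -233.1, 103.5], 0.28)]
plane [([571.8, -500.6, -5.3], 0.74)]
mallet [([498.7, 478.3, 3.0], 0.77), ([535.2, 207.3, 28.3], 0.31)]
glue [([779.8, 25.1, 4.2], 0.67)]
1.2
```

View pics/scene0.png

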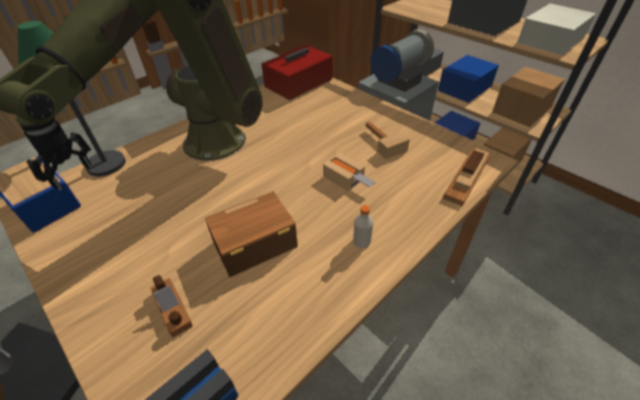

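View pics/top0.png

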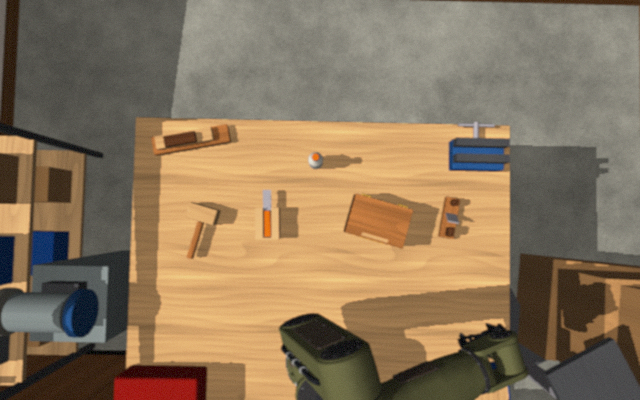

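The networks agree with the pictures. Top view: the bar is in its rest at about (267,215), the case is at (380,220) with its strip facing the robot, and the mallet (203,215), plane (450,217) and glue (316,158) are clear of both. Next I'll refine the yaws from depth.

```bash
cat > h.py <<'E'
from rig import ctrl
import cv2,numpy as np
def pts(p,mask):
    v,u=np.nonzero(mask&(p['z_map']>0)); d=p['z_map'][v,u]; K=p['camera_matrix']
    c=np.c_[(u-K[0,2])/K[0,0]*d,-(v-K[1,2])/K[1,1]*d,-d]
    V=p['view']; return (c-V[:3,3])@V[:3,:3]
def R(yaw):  # tool down, tool x along yaw
    c,s=np.cos(yaw),np.sin(yaw); return np.array([[c,s,0],[s,-c,0],[0,0,-1.]])
def fit(P):
    (cx,cy),(w,h),a=cv2.minAreaRect(P[:,:2].astype(np.float32)); return np.round([cx,cy,w,h,a],1).tolist()
def rep(tag):
    s=ctrl.get_state(); print(tag,'t',round(s['t'],2),'tcp',np.round(s['tool_pos'],1),'F',np.round(s['force'],1),'gap',round(s['finger_gap'],1),'grip',round(s['grip_force'],1))
E
python3 - <<'E'
from h import *
for n in ['scene','top']:
    p=ctrl.grab_frame(n)
    print(n)
    for k,lo,hi in [('case',100,125),('pry_bar',35,70),('rest',50,66)]:
        r=ctrl.cut_out(p,k)
        for q in r[:1]:
            P=pts(p,q['region']); P=P[(P[:,2]>lo)&(P[:,2]<hi)]
            print(k,round(q['score'],2),len(P),fit(P) if len(P)>5 else'', np.percentile(P[:,2],[5,50,95]) if len(P) else '')
            if k=='pry_bar':
                m=P[:,:2].mean(0); w=np.linalg.svd(P[:,:2]-m)[2][0]; print('axis',np.arctan(w[1]/w[0]),m)
    # all points on rest + blade, by height in neighbourhood
    A=pts(p,np.ones((400,640),bool)); B=A[(abs(A[:,0]-550)<150)&(abs(A[:,1]-210)<70)]
    T=B[(B[:,2]>50)&(B[:,2]<70)]; print('rest top',fit(T))
    T=A[(abs(A[:,0]-558)<130)&(abs(A[:,1]+212)<150)&(A[:,2]>104)&(A[:,2]<122)]
    c=np.linalg.lstsq(np.c_[T[:,:2],np.ones(len(T))],T[:,2],rcond=None)[0]; print('lid',fit(T),c)
s=ctrl.get_state();print(s['tcp_rot'])
for pos,y in [((642,212,35),.05),((535,40,2),.05),((440,40,2),.05),((330,-150,80),-.26),((430,-170,200),-.26)]:
    print(ctrl.ik(pos,R(y)),ctrl.ik(pos,R(y+np.pi)))
E
```

```text
scene
case 0.88 3271 [557.1, -215.1, 217.8, 161.4, 74.9] [106.8975126  115.34056857 118.52941442]
pry_bar 0.49 245 [579.3, 208.2, 172.5, 36.4, 2.0] [45.52450065 49.54281061 60.19286948]
axis 0.029707868217430624 [595.50057243 208.77225404]
rest 0.92 522 [534.9, 207.1, 124.0, 94.3, 1.5] [52.63065734 61.85605611 64.93193415]
rest top [569.3, 207.9, 192.3, 94.3, 2.2]
lid [557.2, -213.7, 220.1, 160.9, 75.2] [-3.46620288e-02  1.03624242e-02  1.36854464e+02]
top
case 0.84 2431 [559.5, -213.4, 221.3, 156.3, 75.0] [107.9078097  113.56775435 118.95031588]
pry_bar 0.62 323 [576.2, 210.3, 176.6, 32.8, 1.4] [41.17313091 49.72251909 60.42196403]
axis 0.06500722434874093 [585.6567394  208.46044897]
rest 0.56 472 [536.0, 207.4, 118.7, 91.0, 2.1] [53.28381375 59.73227312 64.557833  ]
rest top [568.3, 208.7, 183.6, 91.0, 2.8]
lid [559.5, -213.4, 221.3, 156.4, 75.1] [-2.38766498e-02  6.76482149e-03  1.28180579e+02]
[[ 9.31693322e-01  3.63245858e-01 -9.77891503e-06]
 [ 3.63245858e-01 -9.31693321e-01  3.89416568e-05]
 [ 5.03444572e-06 -3.98338320e-05 -9.99999999e-01]]
[ 2.64783532e-01  7.77490705e-01  1
[... 254 characters left out ...]
00e+00] [ 6.35367381e-03  5.74933120e-01  1.73077184e+00 -4.44089210e-16
  8.35887696e-01 -1.61444265e+00]
[ 7.72463729e-03  4.21153988e-01  1.99340020e+00 -4.44089210e-16
  7.27038465e-01  1.52852096e+00] [ 7.72463729e-03  4.21153988e-01  1.99340020e+00 -4.44089210e-16
  7.27038465e-01 -1.61307169e+00]
[-5.27767757e-01  1.02738425e-01  2.16424702e+00 -4.44089210e-16
  8.74607213e-01  1.30302857e+00] [-5.27767757e-01  1.02738425e-01  2.16424702e+00 -4.44089210e-16
  8.74607213e-01 -1.83856408e+00]
[-4.55728022e-01  1.34628020e-01  1.79824809e+00 -4.44089210e-16
  1.20871654e+00  1.37506831e+00] [-4.55728022e-01  1.34628020e-01  1.79824809e+00 -4.44089210e-16
  1.20871654e+00 -1.76652435e+00]
```

```bash
python3 - <<'E'
from h import *
y=.035
ctrl.goto([641,211,140],R(y)); ctrl.grip(60,100)
ctrl.line_to([641,211,32]); rep('down')
ctrl.grip(0,110); rep('gripped')
ctrl.line_to([641,211,100],velocity=60); rep('lifted')
p=ctrl.grab_frame('scene'); c=p['color'][100:260,200:460]; cv2.imwrite('pics/lift.png',cv2.resize(c,None,fx=3,fy=3))
for k in ['bar_tip','bar_blade','bar_handle']: print(k,[(np.round(q['at'],1).tolist(),round(q['score'],2)) for q in ctrl.pinpoint(p,k)[:2]])
E
```

```text
down t 5.83 tcp [641.6 211.1  33.2] F [-0.3  0.7  0.4] gap 60.2 grip 0.0
gripped t 6.25 tcp [641.5 211.2  32.8] F [1.9 1.3 2.9] gap 28.0 grip 108.3
lifted t 7.53 tcp [640.8 210.9  99.5] F [ 0.3 -0.6 -1.7] gap 27.8 grip 108.8
bar_tip [([667.8, 210.3, 109.7], 0.61), ([540.0, 205.3, 97.3], 0.56)]
bar_blade [([634.6, 206.7, 108.3], 0.68)]
bar_handle [([537.3, 211.3, 108.3], 0.85)]
```

View pics/lift.png

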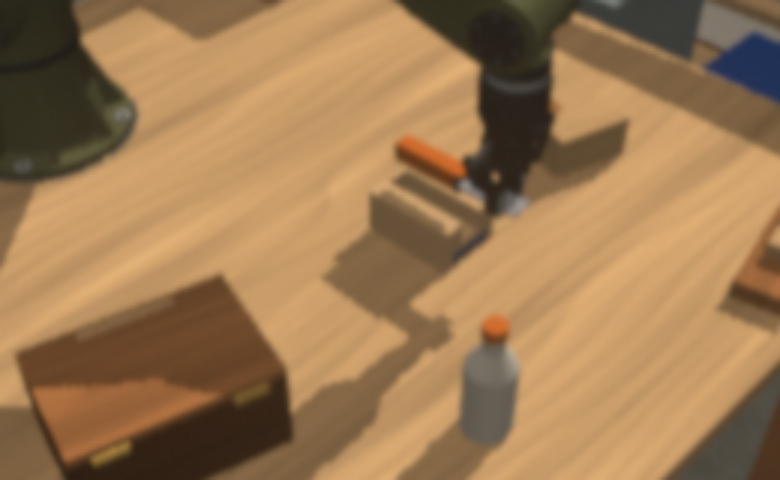

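Crop: the bar is clear of the groove and level, with the handle at (430,155) and the blade in the fingers at (510,200). Now I'll lay it down in the free area.

```bash
python3 - <<'E'
from h import *
ctrl.line_to([545,45,100]); ctrl.line_to([545,45,12],velocity=100); rep('above')
z=12
while z>1.5:
    z-=1.5; ctrl.line_to([545,45,z],velocity=25)
    F=ctrl.get_state()['force'][2]
    if F>6: break
rep('down'); print(z)
ctrl.grip(60); rep('open')
ctrl.line_to([545,45,110])
ctrl.goto([380,45,250],R(.035)); ctrl.wait(.2)
for n in ['top','scene']:
    p=ctrl.grab_frame(n)
    for k in ['pry_bar','bar_tip','bar_blade','bar_handle']: print(k,[(np.round(q['at'],1).tolist(),round(q['score'],2)) for q in ctrl.pinpoint(p,k)[:2]])
    for q in ctrl.cut_out(p,'pry_bar')[:1]:
        P=pts(p,q['region']);P=P[P[:,2]>7];print(q['score'],fit(P),np.percentile(P[:,2],[5,50,95]))
    cv2.imwrite(f'pics/laid_{n}.png',p['color'])
rep('')
E
```

```text
above t 10.19 tcp [545.4  45.   12.6] F [ 0.6  0.  -2.1] gap 28.2 grip 108.8
down t 11.94 tcp [545.5  45.    1.9] F [3.3 0.4 3.6] gap 28.0 grip 109.5
1.5
open t 12.35 tcp [544.8  45.    1.3] F [0.6 0.2 0.5] gap 59.9 grip 0.0
pry_bar [([439.3, 41.0, -0.8], 0.7)]
bar_tip [([566.9, 47.6, 14.9], 0.88)]
bar_blade [([547.3, 45.6, 18.1], 0.91), ([498.8, 479.2, 0.6], 0.64)]
bar_handle [([438.8, 38.7, 12.6], 0.8)]
0.52 [482.4, 43.3, 170.7, 31.6, 1.2] [11.41399946 20.22697316 30.32220666]
pry_bar [([445.2, 38.9, 1.9], 0.63)]
bar_tip [([573.0, 42.4, 17.3], 0.75)]
bar_blade [([542.2, 42.2, 13.2], 0.95)]
bar_handle [([441.8, 48.0, 11.2], 0.94)]
0.62 [479.2, 44.1, 180.8, 35.0, 0.4] [12.71888702 20.13730733 30.04532738]
 t 14.9 tcp [380.  45. 250.] F [-0.3  0.4 -0.2] gap 60.2 grip 0.0
```

View pics/laid_scene.png

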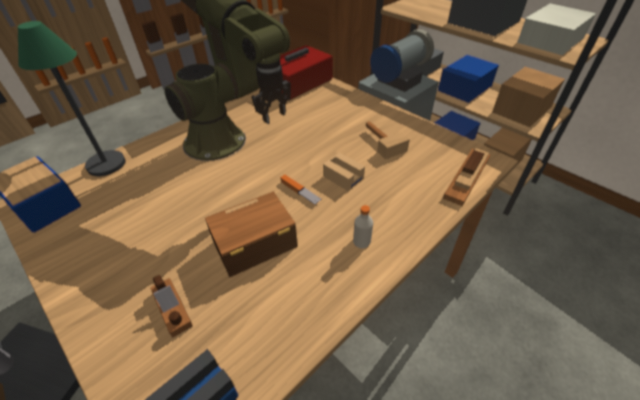

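Scene view: the bar lies flat at (300,190), clear of the rest and the case. Next I'll take it by the handle and line up with the notch.

```bash
cat >> h.py <<'E'
YC=-.262; D=np.array([np.cos(YC),np.sin(YC)]); C=np.array([559,-213.5]); FACE=C-75*D; HINGE=C+75*D
TIP=122.; DZ=11.   # tip ahead of / above TCP
def tcp(d,z,face=FACE):  # TCP for bar tip d mm past the front face, height z
    return [*(face+(d-TIP)*D),z-DZ]
E
python3 - <<'E'
from h import *
ctrl.goto([448,41.6,90],R(.035)); ctrl.line_to([448,41.6,3],velocity=100); rep('down')
ctrl.grip(0,115); rep('grip')
ctrl.line_to([448,41.6,140],velocity=120)
ctrl.goto(tcp(-30,170),R(YC)); ctrl.line_to(tcp(-30,92.5)); ctrl.wait(.2); rep('pre')
print('expect tip',FACE-30*D)
for n in ['top','scene']:
    p=ctrl.grab_frame(n)
    for k in ['lid_edge','bar_tip','bar_blade','bar_handle']: print(k,[(np.round(q['at'],1).tolist(),round(q['score'],2)) for q in ctrl.pinpoint(p,k)[:2]])
    A=pts(p,np.ones((400,640),bool)); r=(A[:,:2]-FACE); u=r@D; v=r@[-D[1],D[0]]
    for lo,hi in [(-60,-40),(-40,-10)]:
        m=(abs(v)<16)&(u>lo)&(u<hi)&(A[:,2]>60); print(lo,m.sum(),np.round([np.median(A[m,2]),v[m].mean(),u[m].max()],1) if m.any() else '')
    c=p['color'][150:300,170:350] if n=='scene' else p['color'][160:320,320:480]
    cv2.imwrite(f'pics/pre_{n}.png',cv2.resize(c,None,fx=3.5,fy=3.5,interpolation=2))
E
```

```text
down t 16.65 tcp [448.4  41.6   3.6] F [ 0.9 -0.2  0.3] gap 60.1 grip 0.0
grip t 17.09 tcp [448.2  41.6   3.7] F [-4.5 -0.8 11.9] gap 22.1 grip 113.5
pre t 20.15 tcp [ 340.2 -154.8   82.2] F [ 0.3 -0.3 -1.2] gap 22.1 grip 112.7
expect tip [ 457.58324212 -186.30365428]
lid_edge [([484.3, -192.8, 104.6], 0.76)]
bar_tip [([456.7, -184.4, 92.3], 0.59)]
bar_blade [([436.3, -176.9, 93.2], 0.47)]
bar_handle [([333.6, -154.9, 91.6], 0.8)]
-60 47 [ 94.5   0.4 -40.2]
-40 25 [ 93.3  -0.  -28.8]
lid_edge []
bar_tip [([460.5, -187.7, 93.6], 0.63)]
bar_blade [([433.0, -185.7, 90.7], 0.63)]
bar_handle [([335.2, -147.2, 92.6], 0.61)]
-60 47 [ 95.9  -1.2 -40.2]
-40 26 [ 95.    1.2 -29.7]
```

View pics/pre_top.png

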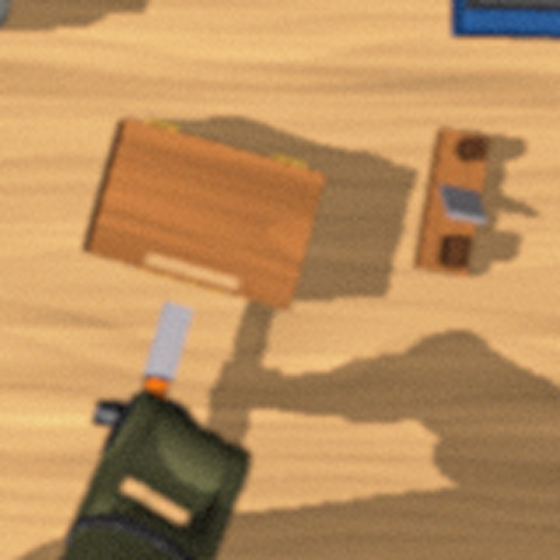

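The top crop shows the blade tip at (178,306), its axis running into the middle of the pale strip at (192,270). The measured tip height of 92–95 mm fits the slot, so I'll insert with a force watch.

```bash
python3 - <<'E'
from h import *
ctrl.line_to(tcp(-5,92.5)); f0=ctrl.get_state()['force']
ok=True
for d in np.arange(0,25,4):
    ctrl.line_to(tcp(d,92.5),velocity=50)
    F=ctrl.get_state()['force']-f0; 
    if np.linalg.norm(F)>5: ok=False; break
rep(f'ins {d} {F}')
if ok:
    for z in [95,97,99,101,103]:
        ctrl.line_to(tcp(d,z),velocity=40); rep(z)
E
```

```text
ins 24 [ 0.38352991 -1.50580746 -0.20156877] t 22.72 tcp [ 392.1 -168.7   81.5] F [ 0.1 -0.8 -2.4] gap 21.4 grip 112.8
95 t 22.97 tcp [ 391.9 -168.7   84.2] F [-0.1  0.5 -1.5] gap 21.9 grip 112.8
97 t 23.22 tcp [ 392.  -168.7   86.1] F [ 1.  -0.6 -2.1] gap 21.5 grip 112.8
99 t 23.47 tcp [ 392.  -168.7   88.1] F [ 0.3 -0.2 -0.8] gap 21.5 grip 112.8
101 t 23.72 tcp [ 392.  -168.7   90.1] F [ 0.7  0.4 -2.3] gap 22.1 grip 112.8
103 t 23.97 tcp [ 391.7 -168.6   91.9] F [-0.   0.5 -3.8] gap 21.4 grip 112.9
```

```bash
python3 - <<'E'
from h import *
r=126
for th in np.arange(.05,.46,.05):
    ctrl.line_to(tcp(150-r*np.cos(th),98+r*np.sin(th)),velocity=50)
    F=ctrl.get_state()['force']
    if np.linalg.norm(F)>25: print('F!');break
    if round(th,2) in(.1,.2,.3,.45): rep(round(th,2))
ctrl.wait(.2)
p=ctrl.grab_frame('scene'); c=p['color'][130:300,170:370]; cv2.imwrite('pics/pry.png',cv2.resize(c,None,fx=3.5,fy=3.5,interpolation=2))
for k in ['lid_edge','bar_tip','bar_handle']: print(k,[(np.round(q['at'],1).tolist(),round(q['score'],2)) for q in ctrl.pinpoint(p,k)[:2]])
E
```

```text
0.1 t 24.49 tcp [ 392.7 -168.9  100. ] F [-0.4  0.7 -3.3] gap 22.0 grip 112.9
0.2 t 25.04 tcp [ 394.5 -169.4  112.4] F [-0.1 -0.3 -3.6] gap 21.5 grip 113.1
0.3 t 25.59 tcp [ 397.6 -170.2  124.6] F [-0.9 -0.1 -3.5] gap 21.7 grip 113.2
0.45 t 26.42 tcp [ 404.3 -172.1  142.2] F [-0.5  0.3 -2.8] gap 22.0 grip 113.2
lid_edge [([497.8, -195.1, 163.5], 0.7)]
bar_tip []
bar_handle [([398.0, -166.5, 150.9], 0.78)]
```

View pics/pry.png

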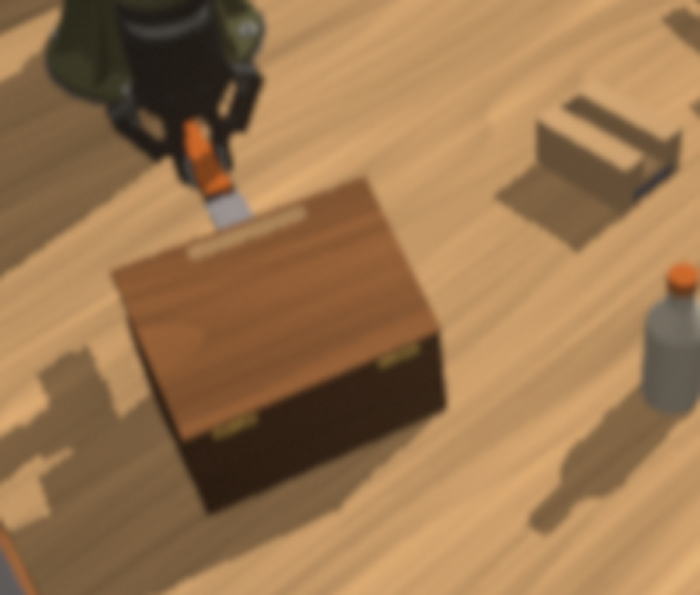

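The crop shows the lid lifted on the blade (230,210), with the fingers clear of it. Its edge is at z≈163, about 0.43 rad. I'll carry on along the arc.

```bash
python3 - <<'E'
from h import *
r=126
for th in np.arange(.5,1.46,.08):
    ctrl.line_to(tcp(150-r*np.cos(th),98+r*np.sin(th)),velocity=70)
    F=ctrl.get_state()['force']
    if np.linalg.norm(F)>25: print('F!');break
rep(round(th,2)); ctrl.wait(.2)
p=ctrl.grab_frame('scene'); c=p['color'][90:300,150:370]; cv2.imwrite('pics/open.png',cv2.resize(c,None,fx=2.7,fy=2.7,interpolation=2))
for k in ['lid_edge','bar_tip','bar_handle']: print(k,[(np.round(q['at'],1).tolist(),round(q['score'],2)) for q in ctrl.pinpoint(p,k)[:2]])
print('hinge',HINGE)
E
```

```text
1.38 t 30.27 tcp [ 490.5 -195.1  210.6] F [-0.6  0.2 -2.6] gap 22.0 grip 113.5
lid_edge [([605.0, -223.7, 244.7], 0.64), ([574.6, -500.5, -1.1], 0.26)]
bar_tip [([610.4, -229.5, 221.8], 0.88)]
bar_handle [([482.1, -190.1, 220.2], 0.7), ([580.7, -224.8, 219.0], 0.22)]
hinge [ 631.44054134 -232.92596123]
```

View pics/open.png

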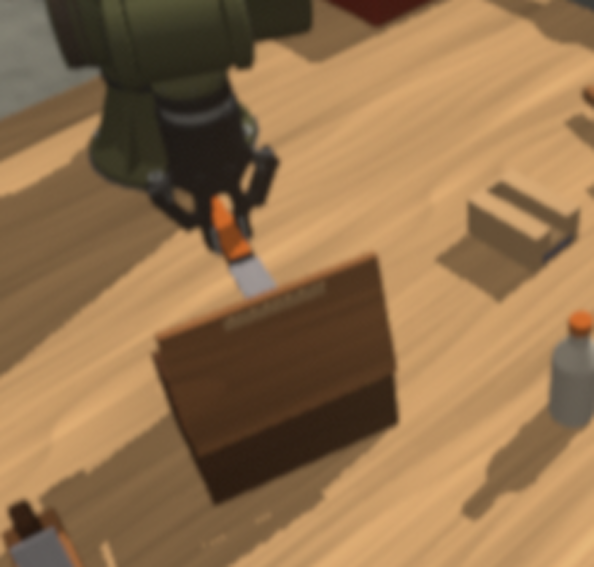

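The crop shows the lid standing near upright (about 1.38 rad) with the blade against its underside at (255,280). I'll back off and lay the bar down.

```bash
python3 - <<'E'
from h import *
x,y,z=ctrl.get_state()['tool_pos']; q=np.array([x,y])-130*D
ctrl.line_to([*q,z]); ctrl.goto([448,41.6,150],R(.035)); ctrl.line_to([448,41.6,14],velocity=120)
f0=ctrl.get_state()['force'][2]
for z in np.arange(12,1.9,-1):
    ctrl.line_to([448,41.6,z],velocity=20)
    if ctrl.get_state()['force'][2]-f0>8: break
rep(f'down {z}')
ctrl.grip(60); rep('open'); ctrl.line_to([448,41.6,130]); ctrl.goto([330,60,260],R(.035)); ctrl.wait(.3)
for n in ['top','scene']:
    p=ctrl.grab_frame(n)
    for k in ['lid_edge','bar_tip','bar_handle','plane','mallet','glue']: print(k,[(np.round(q['at'],1).tolist(),round(q['score'],2)) for q in ctrl.pinpoint(p,k)[:1]])
cv2.imwrite('pics/end.png',p['color']); rep('')
E
```

```text
down 3.0 t 36.38 tcp [448.1  41.6   3.7] F [-7.3 -0.4 14.3] gap 21.8 grip 115.9
open t 36.83 tcp [448.   41.6   3. ] F [ 0.  -0.   0.1] gap 59.9 grip 0.0
lid_edge [([605.6, -224.4, 253.3], 0.91)]
bar_tip [([568.0, 44.9, 16.7], 0.72)]
bar_handle [([439.9, 40.7, 13.4], 0.88)]
plane [([571.4, -499.3, -6.1], 0.92)]
mallet [([500.4, 478.6, 2.3], 0.92)]
glue [([782.2, 24.2, 2.2], 0.69)]
lid_edge [([604.4, -225.0, 246.6], 0.78)]
bar_tip [([572.6, 43.7, 14.0], 0.82)]
bar_handle [([544.6, 44.9, 12.5], 0.56)]
plane []
mallet [([497.7, 470.8, -1.4], 0.62)]
glue [([785.3, 29.6, 1.7], 0.98)]
 t 39.58 tcp [330.  60. 260.] F [ 0.6 -0.5  0.3] gap 60.1 grip 0.0
```

View pics/end.png

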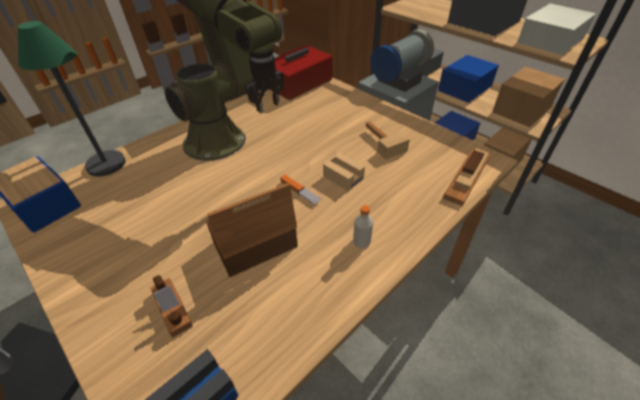

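The final picture shows the lid standing open at (252,220), the bar flat at (300,190), the bystanders where they were and the robot clear. I'm handing in.

```bash
python3 -c "
from rig import ctrl
print(ctrl.sign_off())"
```

```text
the job is handed in; nothing more can be done
None
```

I prised the lid open with the bar to about 1.38 rad, laid the bar flat and released it, left the plane, mallet and glue in place, and handed the job in at about 40 s; no verdict came back.

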